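Index the coupling and set its last drive pin

TASK

On the pin-setting fixture, flick the rim of the star wheel round with a fingertip, click by click, until the one empty hole of the coupling stands exactly under the ram. Then press the ram's black head gently all the way down so that the waiting pin goes home in that hole, and let the head come back up. Grip nothing, keep your fingers off the coupling and its pins, and leave the loose things round the fixture where they are.

Things in the scene. Friction and masses are not known exactly. Their poses are not given: they have to be found in the camera images.
- fixture: Grey pin-setting fixture bolted to the bench, base plate 190 x 188 x 14 mm. Origin on the bench under the wheel's vertical axis; +x points from the axis to the ram and C-frame (away from the robot, within 20 degrees), z up. The plate reaches from x = -40 mm (front edge) to +150 mm, so the wheel's front rim overhangs the bare bench.
- frame_top (a point): Top of the C-frame's post, 112 mm above the bench, at x +112, y -12 mm in the fixture's frame. Its arm, 34 mm wide and about as high, runs forward from it over the coupling to x = +22 mm and guides the ram.
- star_axis (a point): Centre of the upper face of the aluminium star wheel, on its axis, 40 mm above the bench. 16 mm thick (24 to 40 mm above the bench), six lobes: tips at radius 70 mm, rounded to 10 mm about centres at 60 mm; scallops between them concave, radius 25 mm, bottoms at 45 mm. In a click the lobes stand at 0, 60, 120... degrees from the fixture's +x, scallops midway. Its x axis points to the lobe by the empty hole.
- roller (a point): Top of the detent roller, 18 mm across, on a sprung lever on the base plate below the star wheel, 30 degrees from the fixture's +x towards +y (far left of the wheel); it drops into the hollows of a dark cam disc (57 to 62 mm radius, 15 to 23 mm above the bench) under the star wheel and makes the clicks. The lever's pivot stands 44 mm high at x +33, y +77 mm in the fixture's frame.
- index (a joint): Angle of star wheel and coupling, rad: 0 when the empty hole is exactly under the ram, growing clockwise seen from above; turns endlessly, whole turns (6.283) are the same. Clicks every 60 degrees (1.047): a push of 4 to 9 N at the rim; past half-way the roller draws it on to the next click. It starts in a click: -1.05, -2.09 or -3.14.
- coupling: Dark steel coupling half fixed on the star wheel: flange 88 mm across, 12 mm thick (top 52 mm above the bench), boss 40 mm across to 66 mm, and on a circle of 34 mm radius five steel pins of 10 mm that stand 18 mm proud (tops 70 mm above the bench) and one empty hole. Origin on the axis at the flange's underside. Not to be touched.
- empty_hole (a point): Mouth of the empty hole, 11 mm wide, in the flange's upper face, 34 mm from the axis.
- ram_head_top (a point): Middle of the top of the ram's round black head, 36 mm across, 171 mm above the bench when up, on the vertical line 34 mm from the wheel's axis along the fixture's +x. Pressed straight down by 35 mm.
- ram (a joint): Travel of the ram, m: 0 up, 0.035 fully down. A spring of 2 to 5 N lifts it when let go; with the pin it takes up to 8 N to press. It goes down fully only when the empty hole is under it: else the pin strikes another pin or the flange after 5 to 23 mm.
- pin (a joint): Travel of the waiting steel pin (10 mm across, 30 mm long), m: 0 waiting in the guide under the ram with its lower end 75 mm above the bench, 0.035 fully home in the hole. The ram pushes it down; it stays where it is left. It locks the wheel once in the hole.
- star_wheel: The star wheel itself with the coupling on it (origin on the axis at the wheel's underside).
- ram_head: The ram's head (origin at its underside).
- pipe_plug: Loose steel hexagon pipe plug, 22 x 25 mm, 24 mm high, beside the fixture on the left.
- hex_bolt: Loose hexagon bolt with nut, 68 mm long, 19 mm high, lying beside the fixture.
- brass_elbow: Loose brass pipe elbow, 62 x 47 x 26 mm, beside the fixture.
- screw_jar: White jar with a red lid, 63 mm across, 87 mm high, standing beside the fixture.
- wood_block: Loose wooden packing block, 110 x 45 mm, 32 mm high, to the left of the fixture.
- white_pot: White screw-top pot, 65 mm across, 73 mm high, on the right.

How it is judged:
By the outcome, as a careful person would: the job done as asked, in the order asked, and still so for the second after the job is handed in, with the robot touching nothing.
It also fails if it takes over 61 s, if anything falls off the work surface, if the arm or the gripper's body presses on something with over 40 N, if the wrist force passes 120 N, or if a joint passes its speed limit or range.

ROBOT

A 6-joint arm with a two-finger parallel gripper is mounted at the origin on a cart in front of the work surface, level with it; the furniture and walls round the work are solid. World frame = base frame: x ahead of the robot, y to its left, z up, the work surface at z = 0. Lengths are in m, angles in degrees, forces in N, time in s.
With the tool pointing down it reaches from about 0.25 to 0.725 m from the base axis. Payload 9.7 kg.
Tool frame: the origin (TCP) lies midway between the tips of the shut fingers; the grasp point (between the pads) lies 19 mm behind it; x points along the fingers, y is the direction in which the jaws open and shut, and the axes are right-handed (so a half turn about x gives the same grasp; the last joint's range is limited). The gripper opens to 85 mm and grips with 20 to 120 N. Pads are 22 mm wide; open, the fingers measure 114 mm over their backs; the gripper's body (76 mm by 85 mm) begins 54 mm behind the grasp point. The pads swing forward as they close: fully open they stand 13 mm farther back than shut.
Start: joints at [70.703, 4.979, 10.078, 95.1, 0, 90], TCP at [0.182, 0.519, 0.231] pointing down, gripper open.
Joint ranges: [-179.16, 179.16], [-48.56, 103.87], [-65.8, 70.77], [-126.05, 130.52], [-82.76, 87.17], [-180, 180]. Speed limits (degrees/s): [127.2, 127.2, 147.25, 180, 180, 180].

INTERFACE

Orientations are given as [roll, pitch, yaw] about the fixed x, y, z axes, in that order (R = Rz(yaw) Ry(pitch) Rx(roll)).
In Python, from workcell import bot, cams gives the robot as it stands.
- The arm moves only by the tool apply_moves, never from a script. Its argument "commands" is a list of rows, each a list of 5 numbers: the shift along the tool's x, y, z in m, then the turn about the tool's x in rad, then the opening, from -1 (shut) to 1 (fully open). In form: [[tx, ty, tz, roll, hand], ...]. A call has 1 to 12 rows; each row is the pose to reach, as a shift and turn from the pose measured when the call began, along the tool's axes at that moment; what a row does not reach only later rows make up. A row lasts 1/10 s, in which the tool goes at most 50 mm and 8.59 degrees, less where a joint would pass 70% of its speed; a pose out of reach is approached as far as the arm can. A call with a gripper value outside its range is refused whole. The fingers move at their own pace and stop on an object; "newtons" is the grip in N (left out, the last holds). Time passes only in rows, so rows that repeat a pose let the fingers close. It gives the time, the measured TCP pose, the force and the opening at its end, in the units of the state.
- bot.get_obs(): the state, without advancing time (a new reading comes with each control period).
- cams.camera(name): name is "scene" or "top" or "wrist"; returns a dict with "frame" (480x640x3 uint8, blue, green, red), "depth" (480x640 float32, m along the optical axis (not along the pixel's ray), 0 where there is no reading), "camera_matrix" (3x3 intrinsics, pixels), "R" (3x3) and "t" (3): a world point X has camera coordinates R X + t; the wrist camera has in their place "mount" (4x4, takes a point from camera to tool coordinates, whose origin is the TCP and whose axes are the tool frame's). Camera axes: x right, y down, z forward; pixel columns grow to the right and rows downward; lengths in m; the calibration is good to about 2 mm. A picture is of the moment at which its call begins: read the wrist's pose just before it.
- bot.job_done(): hands the job in, once; it reports no verdict.
Trained networks look in the newest picture that a camera, given by its name, has taken for a name from the list of things; names that differ only in an ending like _2 or _b are one class to them, and where a whole thing is asked for, a point or a joint stands for the part that bears it (a point fixed in the world has none). Each returns a list of dicts, best first, with "confidence" (0 to 1); they miss things now and then, are a little off and sometimes report something else, mostly with a low value. They report only what shows in the picture. A call takes as long as a camera call.
- cams.spot_in(name, camera): "rect" ([left, top, right, bottom] in pixels, round what is visible of it).
The state is a dict: "time": time; "q": joint angles; "qd": joint speeds; "joint_efforts": joint torques, N m; "ee_pos": TCP position; "tcp_rot": TCP orientation; "wrist_force": force on the tool from outside, world axes, zero at the start; "torque": the same for the moment, N m; "opening": finger opening in m.
Only numpy, scipy, OpenCV 4.12 (cv2) and the standard library are available. Lean on these libraries where they do the work, as an engineer would, in place of code of your own. Each camera call takes 0.05 s, during which the arm holds its last target. There are 200 camera calls.

## Working session

There is one attempt and no reset: what is moved stays moved. The work goes in short steps, Python scripts to look and compute and a tool call to move; the robot and the scene stay as the last step left them, time stands still between calls to the robot, and variables do not carry over. Pictures are saved under pics/ and viewed, about 8 in all and at most 12, crops included, and the job is handed in when it is done.

Besides the shell and the picture viewer there is one more tool, called after "Request:" by a JSON object that holds its "name" and its "arguments", one argument or row to a line. apply_moves: Moves the arm, as the interface text tells. Its arguments: {"type":"object","properties":{"commands":{"type":"array"},"newtons":{"type":"number"}},"required":["commands"]}

```bash
mkdir -p pics; cat > h.py <<'E'
import numpy as np, cv2
from workcell import bot, cams
def px2w(c,u,v,z=None):
    K,R,t=c["camera_matrix"],np.array(c["R"]),np.array(c["t"])
    r=R.T@np.linalg.inv(K)@np.array([u,v,1.]); o=-R.T@t
    if z is None: 
        return o+r*c["depth"][int(v),int(u)]
    return o+r*(z-o[2])/r[2]
def w2px(c,X):
    p=c["camera_matrix"]@(np.array(c["R"])@np.array(X)+np.array(c["t"])); return p[:2]/p[2]
E
python3 - <<'E'
from h import *
o=bot.get_obs(); print({k:np.round(v,3) for k,v in o.items()})
for n in ("scene","top"):
    c=cams.camera(n); cv2.imwrite(f"pics/{n}1.png",c["frame"])
    print(n,"cam at",-np.array(c["R"]).T@np.array(c["t"]))
    for k in ["ram_head_top","star_axis","frame_top","empty_hole","roller","coupling","star_wheel","ram_head","screw_jar","white_pot","wood_block","hex_bolt","brass_elbow","pipe_plug"]:
        r=cams.spot_in(k,n)
        for d in r[:2]:
            q=d["rect"];u,v=(q[0]+q[2])/2,(q[1]+q[3])/2
            print(k,np.round(q),round(d["confidence"],2),np.round(px2w(c,u,v),3))
E
```

```text
{'time': np.float64(0.0), 'q': array([7.0702e+01, 5.0100e+00, 1.0034e+01, 9.5100e+01, 2.0000e-03,
       9.0000e+01]), 'qd': array([-0.009, -0.027,  0.003, -0.035,  0.028,  0.005]), 'joint_efforts': array([-0.0000e+00, -5.2039e+01,  4.6480e+01,  1.6000e-02,  0.0000e+00,
       -0.0000e+00]), 'ee_pos': array([0.182, 0.519, 0.231]), 'tcp_rot': array([ -91.456,   89.924, -110.754]), 'wrist_force': array([-1.37 , -0.12 , -0.212]), 'torque': array([ 0.044, -0.008,  0.035]), 'opening': np.float64(0.086)}
scene cam at [-0.14649018 -0.69564481  0.78007155]
ram_head_top [288. 186. 308. 200.] 0.71 [0.608 0.042 0.172]
ram_head_top [259. 227. 314. 274.] 0.34 [0.557 0.025 0.062]
star_axis [259. 229. 316. 275.] 0.84 [0.556 0.023 0.059]
frame_top [247. 187. 363. 289.] 0.8 [0.668 0.079 0.013]
empty_hole [265. 226. 306. 263.] 0.69 [0.567 0.038 0.065]
empty_hole [315. 284. 342. 306.] 0.25 [ 0.553 -0.097  0.015]
coupling [265. 226. 308. 262.] 0.47 [0.569 0.038 0.065]
star_wheel [260. 229. 319. 275.] 0.73 [0.566 0.027 0.053]
ram_head [290. 188. 305. 202.] 0.64 [0.603 0.038 0.17 ]
screw_jar [264. 178. 28
[... 606 characters left out ...]
.172]
star_axis [266. 219. 314. 262.] 0.57 [0.567 0.053 0.065]
frame_top [252. 182. 332. 260.] 0.78 [0.609 0.042 0.171]
empty_hole [216. 173. 248. 201.] 0.41 [0.706 0.209 0.086]
coupling [275. 223. 307. 252.] 0.97 [0.576 0.051 0.063]
star_wheel [267. 220. 313. 264.] 0.59 [0.564 0.052 0.069]
ram_head [286. 213. 297. 226.] 0.59 [0.614 0.044 0.173]
screw_jar [215. 173. 249. 202.] 0.83 [0.705 0.208 0.087]
white_pot [431. 228. 460. 250.] 0.83 [ 0.577 -0.359  0.068]
wood_block [172. 264. 207. 305.] 0.67 [0.444 0.327 0.031]
wood_block [280. 212. 297. 226.] 0.44 [0.613 0.051 0.168]
hex_bolt [335. 244. 354. 255.] 0.61 [ 0.549 -0.095  0.01 ]
brass_elbow [337. 212. 366. 229.] 0.6 [ 0.629 -0.114 -0.001]
```

```bash
python3 - <<'E'
import cv2,numpy as np
a=cv2.imread("pics/scene1.png")[170:320,220:380]; b=cv2.imread("pics/top1.png")[170:290,230:380]
a=cv2.resize(a,(640,600),interpolation=cv2.INTER_CUBIC)[:, :]; 
b=cv2.resize(b,(750,600),interpolation=cv2.INTER_CUBIC)
a=cv2.resize(a,(400,375));b=cv2.resize(b,(400,320))
cv2.imwrite("pics/both.png",np.hstack([a,cv2.copyMakeBorder(b,0,55,0,0,0)]))
E
```

```text
(no output)
```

View pics/both.png

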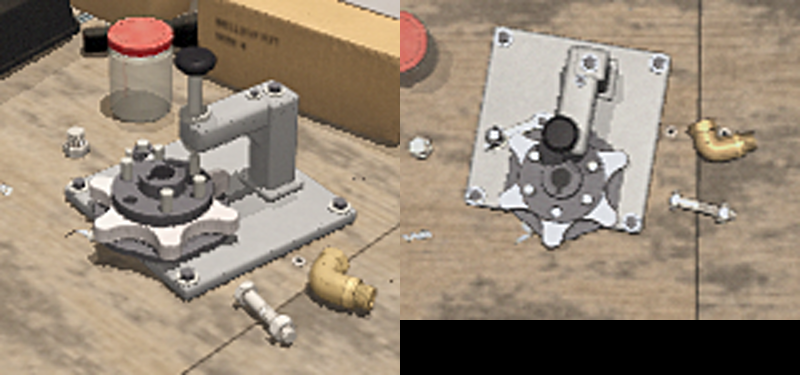

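The scene crop shows the empty hole as a dark spot at the front left of the coupling, about (128,200). The top crop shows the plate turned about 10° clockwise. I'll fit the fixture pose next and work out the approach.

```bash
cat >> h.py <<'E'
from scipy.spatial.transform import Rotation as Ro
def tool():
    o=bot.get_obs(); return np.array(o["ee_pos"]),Ro.from_euler("xyz",o["tcp_rot"],degrees=True).as_matrix(),o
def cloud(c):
    v,u=np.nonzero(c["depth"]>0); z=c["depth"][v,u]
    P=np.linalg.inv(c["camera_matrix"])@np.stack([u*z,v*z,z])
    return (np.array(c["R"]).T@(P-np.array(c["t"])[:,None])).T,u,v
E
python3 - <<'E'
from h import *
p,R,o=tool(); print(p,np.round(R,3))
c=cams.camera("top"); X,u,v=cloud(c)
near=(abs(X[:,0]-.61)<.14)&(abs(X[:,1]-.04)<.15)
m=near&(X[:,2]>.009)&(X[:,2]<.3)
im=np.zeros((480,640),np.uint8); im[v[m],u[m]]=255
n,l,s,ce=cv2.connectedComponentsWithStats(im); k=1+np.argmax(s[1:,4])
m2=m&(l[v,u]==k)
print("plate rect",cv2.minAreaRect(X[m&(l[v,u]==k)&(X[:,2]<.02)][:,:2].astype(np.float32)))
for lo,hi in((.165,.18),(.034,.045),(.06,.075),(.105,.118)):
    q=m2&(X[:,2]>lo)&(X[:,2]<hi); print(lo,q.sum(),X[q].mean(0).round(4),(X[q].min(0)+X[q].max(0))/2)
# hand-computed approach
T=np.array([.42,.04,.28]); print("shift tool",R.T@(T-p))
E
```

```text
[0.18174625 0.5190961  0.23129911] [[-0.     0.33   0.944]
 [ 0.     0.944 -0.33 ]
 [-1.     0.    -0.   ]]
plate rect ((0.6178758144378662, 0.05272601917386055), (0.18783070147037506, 0.22204944491386414), 81.32904815673828)
0.165 154 [0.6125 0.0472 0.1703] [0.61301562 0.04716604 0.17235596]
0.034 423 [0.571  0.057  0.0396] [0.59101425 0.05960523 0.03950055]
0.06 224 [0.5803 0.0522 0.0662] [0.61989617 0.04704291 0.06710506]
0.105 414 [0.6609 0.0307 0.1108] [0.65170806 0.0298178  0.11156692]
shift tool [-0.04872063 -0.37344191  0.38319335]
```

Request:
{"name": "apply_moves", "arguments": {
  "commands": [
    [-0.02,-0.03,0.035,0,-1],
    [-0.04,-0.06,0.07,-0.05,-1],
    [-0.049,-0.09,0.105,-0.1,-1],
    [-0.049,-0.12,0.14,-0.15,-1],
    [-0.049,-0.155,0.18,-0.185,-1],
    [-0.049,-0.19,0.22,-0.185,-1],
    [-0.049,-0.22,0.255,-0.185,-1],
    [-0.049,-0.25,0.29,-0.185,-1],
    [-0.049,-0.28,0.325,-0.185,-1],
    [-0.049,-0.31,0.36,-0.185,-1],
    [-0.049,-0.339,0.392,-0.185,-1],
    [-0.049,-0.339,0.392,-0.185,-1]
  ]
}}

```text
time: 2.75
ee_pos: [0.4412, 0.0658, 0.2798]
tcp_rot: [-93.4, 89.9, -102.4]
wrist_force: [-0.7, -0.0, -0.5]
opening: -0.0001
```

```bash
python3 - <<'E'
from h import *
p,R,o=tool(); print(p,np.round(R,3),o["time"],o["opening"])
c=cams.camera("wrist"); M=np.array(c["mount"]); print(M.round(3))
W=np.eye(4);W[:3,:3]=R;W[:3,3]=p; V=np.linalg.inv(W@M); c["R"],c["t"]=V[:3,:3],V[:3,3]
f=c["frame"].copy()
a=np.radians(-8.7); F=np.array([[np.cos(a),-np.sin(a)],[np.sin(a),np.cos(a)]]); A=np.array([.579,.0523])
for d in range(0,360,60):
    g=np.radians(d)
    for r,z,col in((34,.052,(0,0,255)),(60,.04,(0,255,0)),(0,.066,(255,0,0))):
        q=A+F@(r/1000*np.array([np.cos(g),np.sin(g)])); uv=w2px(c,[*q,z]).astype(int); cv2.circle(f,tuple(map(int,uv)),4,col,1)
cv2.imwrite("pics/w1.png",f); import pickle; pickle.dump(c,open("w1.pkl","wb"))
for k in("empty_hole","coupling","star_wheel","star_axis"):print(k,cams.spot_in(k,"wrist")[:2])
E
```

```text
[0.44124452 0.06579027 0.27980885] [[-0.     0.156  0.988]
 [-0.001  0.988 -0.156]
 [-1.    -0.001 -0.   ]] 2.75 -5.096084366079215e-05
[[ 0.    -0.27   0.963 -0.144]
 [ 1.    -0.001 -0.001 -0.001]
 [ 0.001  0.963  0.27  -0.068]
 [ 0.     0.     0.     1.   ]]
empty_hole []
coupling [{'rect': [338.3, 292.6, 363.3, 332.4], 'confidence': 0.63}]
star_wheel [{'rect': [271.4, 263.7, 378.7, 344.1], 'confidence': 0.89}]
star_axis [{'rect': [271.1, 264.0, 381.7, 346.3], 'confidence': 0.88}]
```

View pics/w1.png

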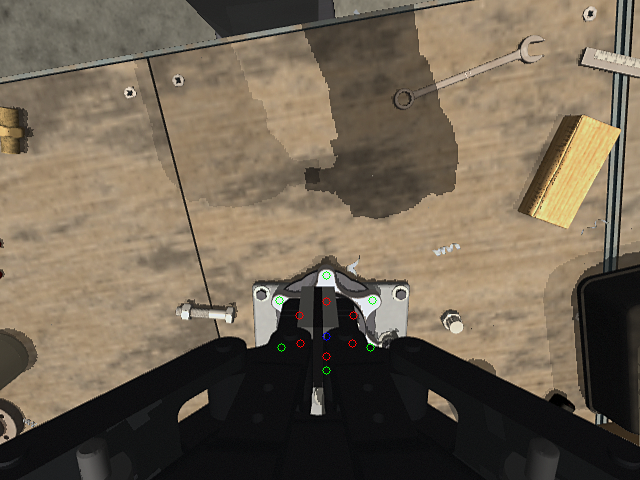

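The wrist view shows the wheel's front lobe at (326,268), which matches the projected lobe marks. The fingers hide the coupling, so I'll read the empty hole from the scene camera with the six positions projected on it.

```bash
cat >> h.py <<'E'
a=np.radians(-8.7); F=np.array([[np.cos(a),-np.sin(a)],[np.sin(a),np.cos(a)]]); A=np.array([.579,.0523])
def fx(x,y): return A+F@np.array([x,y])
def crop(c,name,r,s):
    cv2.imwrite(name,cv2.resize(c["frame"][r[1]:r[3],r[0]:r[2]],None,fx=s,fy=s,interpolation=cv2.INTER_CUBIC))
def marks(c,z=.052,rad=.034):
    return {d:w2px(c,[*fx(rad*np.cos(np.radians(d)),rad*np.sin(np.radians(d))),z]) for d in range(0,360,60)}
E
python3 - <<'E'
from h import *
c=cams.camera("scene"); r=(250,215,330,280); s=6; out=[]
g=cv2.resize(c["frame"][r[1]:r[3],r[0]:r[2]],None,fx=s,fy=s,interpolation=cv2.INTER_CUBIC)
for d,p in marks(c).items():
    q=((p-np.array(r[:2])+.5)*s).astype(int); cv2.circle(g,tuple(map(int,q)),4,(0,0,255),1); cv2.putText(g,str(d),(int(q[0])+6,int(q[1])),0,.5,(0,0,255),1)
    print(d,p.round(1))
cv2.imwrite("pics/s2.png",g)
print(cams.spot_in("empty_hole","scene"))
E
```

```text
0 [297.7 239.1]
60 [283.5 235.7]
120 [270.7 240.9]
180 [272. 250.]
240 [286.7 253.7]
300 [299.6 248.1]
[{'rect': [265.9, 228.1, 305.1, 259.2], 'confidence': 0.63}]
```

View pics/s2.png

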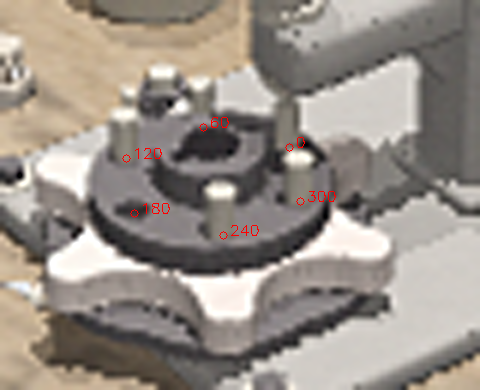

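The empty hole is at 180° (index −3.14), so it takes three clicks. The fixture mark overlay fits. I'll shut the fingers, come down outside the rim at the 210° scallop, and sweep 60° clockwise for each click.

Request:
{"name": "apply_moves", "arguments": {
  "commands": [
    [0.0,-0.025,0.02,0,-1],
    [0.03,-0.05,0.039,0,-1],
    [0.07,-0.05,0.039,0,-1],
    [0.11,-0.05,0.039,0,-1],
    [0.15,-0.05,0.039,0,-1],
    [0.185,-0.05,0.039,0,-1],
    [0.215,-0.05,0.039,0,-1],
    [0.235,-0.05,0.039,0,-1],
    [0.247,-0.05,0.039,0,-1],
    [0.2495,-0.05,0.039,0,-1],
    [0.2495,-0.05,0.039,0,-1]
  ]
}}

```text
time: 4.2
ee_pos: [0.4708, 0.0158, 0.0315]
tcp_rot: [20.2, 89.9, 11.6]
wrist_force: [0.4, 0.9, 0.2]
opening: -0.0002
```

```bash
python3 - <<'E'
from h import *
p,R,o=tool(); print(p,o["wrist_force"],"fixture",F.T@(p[:2]-A))
c=cams.camera("scene"); crop(c,"pics/s3.png",(220,170,360,310),4)
c=cams.camera("wrist"); crop(c,"pics/w3.png",(220,150,480,420),2)
E
```

```text
[0.47076339 0.01580038 0.03154501] [0.38751921 0.87445384 0.22908616] fixture [-0.10147027 -0.05245161]
```

View pics/s3.png

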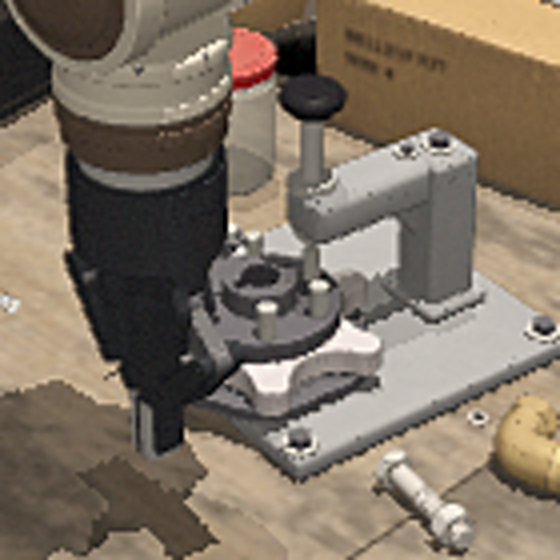

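The scene crop shows the shut fingertips at (155,430), outside the rim, with the coupling clear. Now the first click.

Request:
{"name": "apply_moves", "arguments": {
  "commands": [
    [0.001,0.008,0.02,0,-1],
    [0.001,0.017,0.038,0,-1],
    [0.001,0.0205,0.038,0,-1],
    [0.001,0.0248,0.036,0,-1],
    [0.001,0.033,0.0333,0,-1],
    [0.001,0.0414,0.0314,0,-1],
    [0.001,0.05,0.0305,0,-1],
    [0.001,0.0587,0.0308,0,-1],
    [0.001,0.0673,0.0321,0,-1],
    [0.001,0.0756,0.0344,0,-1],
    [0.001,0.0836,0.0377,0,-1],
    [0.001,0.0912,0.042,0,-1]
  ]
}}

```text
time: 5.5
ee_pos: [0.5265, 0.1005, 0.0314]
tcp_rot: [27.8, 89.9, 19.2]
wrist_force: [0.4, 0.2, -0.2]
opening: -0.0001
```

```bash
python3 - <<'E'
from h import *
p,R,o=tool(); print(p,o["wrist_force"],"fixture",F.T@(p[:2]-A))
c=cams.camera("scene"); crop(c,"pics/s4.png",(230,190,350,310),4)
E
```

```text
[0.52647055 0.10046314 0.03139302] [ 0.36189688  0.24425793 -0.20613285] fixture [-0.05921023  0.03966332]
```

View pics/s4.png

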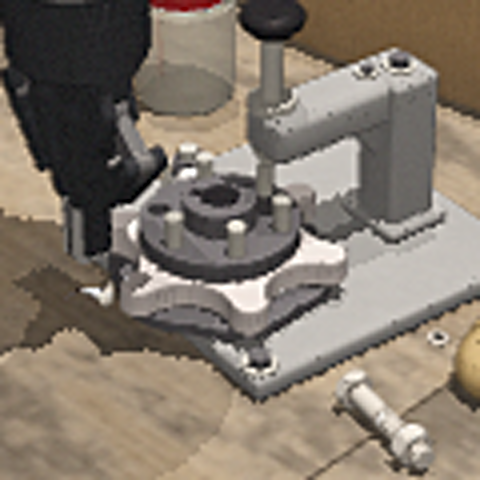

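The crop shows the hole has moved to the 120° place, at (158,208), so that was one click. Now out, back round, and the second click.

Request:
{"name": "apply_moves", "arguments": {
  "commands": [
    [0,0.009,-0.02,0,-1],
    [0,0.018,-0.041,0,-1],
    [0,-0.01,-0.042,0,-1],
    [0,-0.045,-0.042,0,-1],
    [0,-0.075,-0.042,0,-1],
    [0,-0.092,-0.042,0,-1],
    [0,-0.092,-0.042,0,-1]
  ]
}}

```text
time: 6.25
ee_pos: [0.472, 0.015, 0.0312]
tcp_rot: [29.3, 89.8, 20.6]
wrist_force: [0.1, 0.3, 0.4]
opening: 0.0002
```

Request:
{"name": "apply_moves", "arguments": {
  "commands": [
    [0.0,0.008,0.02,0,-1],
    [0.0,0.017,0.038,0,-1],
    [0.0,0.0205,0.038,0,-1],
    [0.0,0.0248,0.036,0,-1],
    [0.0,0.033,0.0333,0,-1],
    [0.0,0.0414,0.0314,0,-1],
    [0.0,0.05,0.0305,0,-1],
    [0.0,0.0587,0.0308,0,-1],
    [0.0,0.0673,0.0321,0,-1],
    [0.0,0.0756,0.0344,0,-1],
    [0.0,0.0836,0.0377,0,-1],
    [0.0,0.0912,0.042,0,-1]
  ]
}}

```text
time: 7.45
ee_pos: [0.5278, 0.0999, 0.0316]
tcp_rot: [35.8, 89.8, 27.2]
wrist_force: [0.2, 0.3, -0.1]
opening: -0.0
```

Request:
{"name": "apply_moves", "arguments": {
  "commands": [
    [0,0.009,-0.02,0,-1],
    [0,0.018,-0.041,0,-1],
    [0,-0.01,-0.042,0,-1],
    [0,-0.045,-0.042,0,-1],
    [0,-0.075,-0.042,0,-1],
    [0,-0.092,-0.042,0,-1],
    [0,-0.092,-0.042,0,-1]
  ]
}}

```text
time: 8.15
ee_pos: [0.4727, 0.0141, 0.0315]
tcp_rot: [34.0, 89.7, 25.2]
wrist_force: [0.4, -0.2, -0.5]
opening: 0.0
```

```bash
python3 - <<'E'
from h import *
p,R,o=tool(); print(p,o["wrist_force"],"fixture",F.T@(p[:2]-A),R[:,1])
c=cams.camera("scene"); crop(c,"pics/s5.png",(230,190,350,310),4)
E
```

```text
[0.47272908 0.01406861 0.03154002] [ 0.41942872 -0.19822132 -0.5212839 ] fixture [-0.09926525 -0.05386612] [0.15218332 0.98834902 0.00254063]
```

View pics/s5.png

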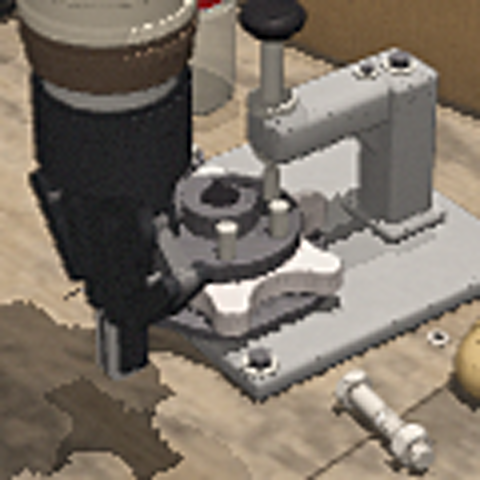

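In this view no pin stands at the 60° place, near (215,160), so the hole is there and one click is left.

Request:
{"name": "apply_moves", "arguments": {
  "commands": [
    [0.0,0.009,0.02,0,-1],
    [0.0,0.018,0.036,0,-1],
    [0.0,0.0219,0.036,0,-1],
    [0.0,0.0262,0.034,0,-1],
    [0.0,0.0344,0.0313,0,-1],
    [0.0,0.0428,0.0294,0,-1],
    [0.0,0.0514,0.0285,0,-1],
    [0.0,0.06,0.0288,0,-1],
    [0.0,0.0687,0.03,0,-1],
    [0.0,0.077,0.0324,0,-1],
    [0.0,0.085,0.0357,0,-1],
    [0.0,0.0926,0.04,0,-1]
  ]
}}

```text
time: 9.4
ee_pos: [0.5267, 0.1014, 0.032]
tcp_rot: [41.5, 89.7, 32.8]
wrist_force: [0.1, 0.1, 0.1]
opening: -0.0001
```

Request:
{"name": "apply_moves", "arguments": {
  "commands": [
    [0,0.009,-0.02,0,-1],
    [0,0.014,-0.041,0,-1],
    [-0.03,0.0,-0.05,0,-1],
    [-0.075,-0.02,-0.055,0,-1],
    [-0.12,-0.04,-0.055,0,-1],
    [-0.165,-0.04,-0.055,0,-1],
    [-0.2,-0.04,-0.055,0,-1],
    [-0.2,-0.04,-0.055,0,-1]
  ]
}}

```text
time: 10.2
ee_pos: [0.4672, 0.0701, 0.2369]
tcp_rot: [29.0, 89.3, 20.3]
wrist_force: [0.0, 0.2, 0.6]
opening: -0.0001
```

```bash
python3 - <<'E'
from h import *
p,R,o=tool(); print(p,o["time"],o["wrist_force"],"fixture",F.T@(p[:2]-A),R[:,1])
c=cams.camera("scene"); r=(240,170,340,290); s=5
g=cv2.resize(c["frame"][r[1]:r[3],r[0]:r[2]],None,fx=s,fy=s,interpolation=cv2.INTER_CUBIC)
for z,rad in((.070,.034),(.04,.07)):
  for d,q in marks(c,z,rad).items():
    q=((q-np.array(r[:2])+.5)*s).astype(int); cv2.circle(g,tuple(map(int,q)),3,(0,0,255),1)
cv2.imwrite("pics/s6.png",g)
t=cams.camera("top"); X,u,v=cloud(t)
q=(abs(X[:,0]-.612)<.03)&(abs(X[:,1]-.047)<.03)&(X[:,2]>.163)&(X[:,2]<.18); print(q.sum(),X[q].mean(0))
X,u,v=cloud(c)
q=(abs(X[:,0]-.612)<.03)&(abs(X[:,1]-.047)<.03)&(X[:,2]>.163)&(X[:,2]<.18); print(q.sum(),X[q].mean(0),(X[q].min(0)+X[q].max(0))/2)
E
```

```text
[0.46723994 0.0701184  0.23690211] 10.2 [0.034542   0.18602437 0.58470778] fixture [-0.11316936  0.00070846] [0.15141771 0.98845051 0.00618523]
157 [0.61219141 0.04725883 0.16951797]
144 [0.60824362 0.04412143 0.16949807] [0.60974821 0.04645608 0.16840031]
```

View pics/s6.png

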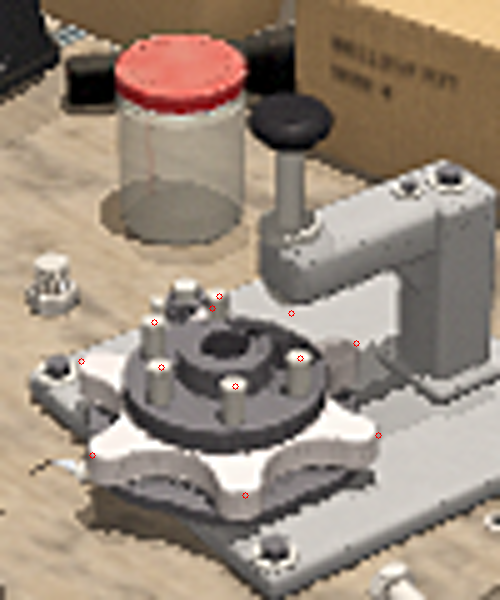

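All five pins stand on the marks at 60–300° and the place under the ram is empty, so the index is 0. Now over the head.

Request:
{"name": "apply_moves", "arguments": {
  "commands": [
    [0,0,0.03,0,-1],
    [0,0,0.065,0,-1],
    [0,0,0.1,0,-1],
    [0,-0.001,0.13,0,-1],
    [0.01,-0.001,0.147,0,-1],
    [0.03,-0.001,0.147,0,-1],
    [0.045,-0.001,0.147,0,-1],
    [0.055,-0.001,0.147,0,-1],
    [0.055,-0.001,0.147,0,-1]
  ]
}}

```text
time: 11.2
ee_pos: [0.6106, 0.0472, 0.1752]
tcp_rot: [69.9, 89.8, 61.2]
wrist_force: [0.1, 0.7, 0.4]
opening: 0.0
```

```bash
python3 - <<'E'
from h import *
p,R,o=tool(); print(p,o["time"],o["wrist_force"],"fixture",F.T@(p[:2]-A),R.round(3))
E
```

```text
[0.61058379 0.04719986 0.1751983 ] 11.2 [0.06490114 0.67766484 0.43144455] fixture [ 0.03199183 -0.00026407] [[ 0.002  0.151  0.989]
 [ 0.003  0.989 -0.151]
 [-1.     0.003  0.001]]
```

Request:
{"name": "apply_moves", "arguments": {
  "commands": [
    [0.003,0,0.002,0,-1],
    [0.007,0,0.002,0,-1],
    [0.011,0,0.002,0,-1],
    [0.015,0,0.002,0,-1],
    [0.019,0,0.002,0,-1],
    [0.023,0,0.002,0,-1],
    [0.026,0,0.002,0,-1],
    [0.029,0,0.002,0,-1],
    [0.032,0,0.002,0,-1],
    [0.034,0,0.002,0,-1],
    [0.036,0,0.002,0,-1],
    [0.036,0,0.002,0,-1]
  ]
}}

```text
time: 12.4
ee_pos: [0.6128, 0.047, 0.1391]
tcp_rot: [63.7, 89.8, 55.0]
wrist_force: [1.4, 0.4, 3.9]
opening: -0.0002
```

Request:
{"name": "apply_moves", "arguments": {
  "commands": [
    [0.001,0,0,0,-1],
    [0.002,0,0,0,-1],
    [0.003,0,0,0,-1],
    [0.003,0,0,0,-1]
  ]
}}

```text
time: 12.8
ee_pos: [0.6129, 0.047, 0.1361]
tcp_rot: [62.2, 89.8, 53.5]
wrist_force: [-0.0, 0.4, 5.3]
opening: -0.0001
```

Request:
{"name": "apply_moves", "arguments": {
  "commands": [
    [0.001,0,0,0,-1],
    [0.0015,0,0,0,-1],
    [0.0015,0,0,0,-1]
  ]
}}

```text
time: 13.1
ee_pos: [0.613, 0.047, 0.136]
tcp_rot: [49.1, 89.7, 40.5]
wrist_force: [-2.3, -0.1, 13.0]
opening: 0.0002
```

Request:
{"name": "apply_moves", "arguments": {
  "commands": [
    [0.001,0,0,0,-1],
    [0.001,0,0,0,-1]
  ]
}}

```text
time: 13.3
ee_pos: [0.613, 0.047, 0.1361]
tcp_rot: [43.6, 89.7, 34.9]
wrist_force: [-0.7, -0.1, 10.9]
opening: 0.0002
```

Request:
{"name": "apply_moves", "arguments": {
  "commands": [
    [-0.004,0,0,0,-1],
    [-0.01,0,0,0,-1],
    [-0.018,0,0,0,-1],
    [-0.026,0,0,0,-1],
    [-0.036,0,0,0,-1],
    [-0.05,0,0,0,-1],
    [-0.075,0,0,0,-1],
    [-0.1,0,-0.02,0,-1],
    [-0.11,0,-0.06,0,-1],
    [-0.11,0,-0.1,0,-1],
    [-0.11,0,-0.14,0,-1],
    [-0.11,0,-0.15,0,-1]
  ]
}}

```text
time: 14.5
ee_pos: [0.4611, 0.0695, 0.2469]
tcp_rot: [41.9, 89.6, 33.3]
wrist_force: [1.4, 0.6, 0.6]
opening: 0.0
```

```bash
python3 - <<'E'
from h import *
p,R,o=tool(); print(p,o["time"],o["wrist_force"])
c=cams.camera("scene"); crop(c,"pics/s7.png",(240,170,340,290),5)
X,u,v=cloud(c)
q=(abs(X[:,0]-.612)<.03)&(abs(X[:,1]-.047)<.03)&(X[:,2]>.12)&(X[:,2]<.18); print(q.sum(),np.percentile(X[q][:,2],90))
E
```

```text
[0.46114849 0.06948693 0.24688876] 14.5 [1.44731458 0.56075842 0.56160409]
241 0.17159265464448
```

View pics/s7.png

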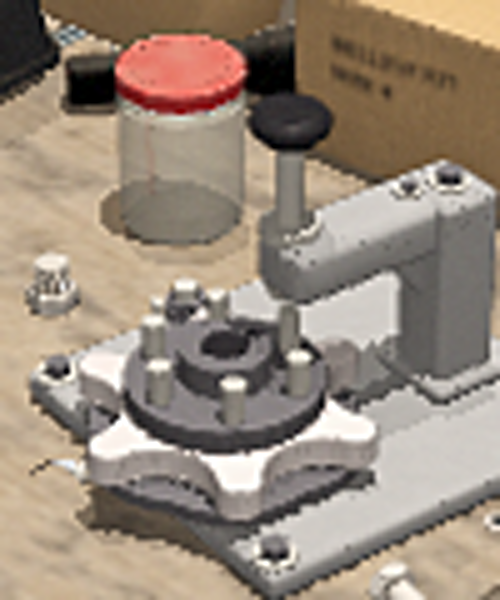

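The sixth pin now stands in the hole under the ram at (288,325), level with the others. The head is back up at 171 mm and the loose things look unmoved.

```bash
python3 -c "
from workcell import bot
print(bot.job_done())"
```

```text
the job is handed in; nothing more can be done
None
```

The job is done and handed in at about 14.6 s of the 61 s allowed. I flicked the star wheel three clicks clockwise with the shut fingertips, from −3.14 to 0. I then pressed the ram head down 35 mm and let it go.

- **Index:** the scene camera showed the five pins on the computed 60–300° places and the empty hole under the ram before I pressed. The second click was read from the missing pin at the 60° place, because the hole itself was hidden from view.
- **Press:** the fingertip stopped dead at 136 mm height, the full travel. The highest force read was 13 N.
- **Afterwards:** the sixth pin stands at the same height as the others, the head is back up at 171.6 mm, and the arm is clear of everything. The jar and pipe plug showed unmoved in the last picture. I did not re-measure the other loose things, but the moves kept clear of them.

No check failed or disagreed.

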